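Tuck the duct cover under its lapped neighbour and hold it down on the seal

ROBOT

A 7-joint arm with a two-finger parallel gripper is mounted at the origin on the work surface. World frame = base frame: x ahead of the robot, y to its left, z up, the work surface at z = 0. Lengths are in m, angles in rad, forces in N, time in s.
With the tool pointing down it reaches from about 0.425 to 0.925 m from the base axis. Payload 6.8 kg.
Tool frame: the origin (TCP) lies between the finger pads; the fingertips stand r.tcp_to_tips ahead of it and the grasp point (between the pads) lies 3 mm ahead of it (r.tcp_to_tips is the distance from the TCP to the fingertips, in m); z points along the fingers, y is the line along which they close (so a half turn about z gives the same grasp; the last joint's range is limited). The gripper opens to 85 mm and grips with 20 to 120 N. Pads are 22 mm wide; open, the fingers measure 114 mm over their backs; the gripper's body (76 mm by 85 mm) begins 54 mm behind the grasp point. The pads swing forward as they close: fully open they stand 13 mm farther back than shut.
Start: joints at [-1.335, 0.477, 0.022, 1.555, -0.011, 1.109, -0.083], TCP at [0.228, 0.636, 0.253] pointing down, gripper open.
Joint ranges: [-2.96, 2.96], [-0.34, 2.1], [-1.41, 1.46], [0.24, 2.44], [-1.37, 4.51], [0.17, 1.92], [-2.96, 2.96]. Speed limits (rad/s): [2.39, 2.39, 3.14, 3.14, 3.14, 3.14, 3.14].

INTERFACE

Orientations are given as a rotation vector (axis times angle).
In Python, from bench import r gives the robot as it stands. The module is installed in compiled form; this text tells all that it offers.
- The arm moves only by the tool step_arm, never from a script. Its argument "moves" is a list of rows, each an object of numbers: "rx", "ry", "rz": the turn, a rotation vector about the tool's x, y, z in degrees; "dx", "dy", "dz": the shift along the tool's x, y, z in mm; "gripper": the opening, from -1 (shut) to 1 (fully open). In form: [{"rx": .., "ry": .., "rz": .., "dx": .., "dy": .., "dz": .., "gripper": ..}, ...]. A call has 1 to 20 rows; each row shifts and turns the commanded pose from where the row before left it, along the tool's axes as they then stand; what a row does not reach is not made up. A row lasts 1/8 s, in which the tool goes at most 62.5 mm and 10.7 degrees, less where a joint would pass 70% of its speed; a pose out of reach is approached as far as the arm can. A call is refused whole if a number of a shift passes 62.5 or a number of a turn 10.7, either way. A call with a gripper value outside its range is refused whole. The fingers move at their own pace and stop on an object; "grip_force" is the grip in N (left out, the last holds). Time passes only in rows, so rows that do not move let the fingers close. It gives the time, the measured TCP pose, the force, the opening and the grip force at its end, in the units of the state.
- r.get_obs(): the state, without advancing time (a new reading comes with each control period).
- r.grab_frame(name): name is "side" or "top"; returns the picture (420x560x3 uint8, blue, green, red); there is no depth.
- r.camera_info(name): a dict with "mtx" (3x3 intrinsics, pixels), "rvec" (rotation vector, rad) and "tvec" (3), from world to camera coordinates, as OpenCV has them. Camera axes: x right, y down, z forward; pixel columns grow to the right and rows downward; lengths in m; the calibration is good to about 2 mm. A picture is of the moment at which its call begins. camera_info takes no time and is no camera call.
- r.hand_in(): hands the job in; it is judged then, once.
The state is a dict: "clock": time; "joints": joint angles; "qvel": joint speeds; "tau": joint torques, N m; "tcp_pos": TCP position; "orientation": TCP orientation; "contact_force": force on the tool from outside, world axes, zero at the start; "moment": the same for the moment, N m; "grip_width": finger opening in m; "gripper_force": force on a finger pad.
Only numpy, scipy, OpenCV 4.12 (cv2) and the standard library are available. Lean on these libraries where they do the work, as an engineer would, in place of code of your own. Each camera call takes 0.05 s, during which the arm holds its last target. There are 200 camera calls.

TASK

Close the open bay of the service duct: take the loose cover plate, bring it over the bay with its lips down, and slide its tongue under the raised lapped end of the cover that is already screwed on, without lifting that end, until the tongue is fully home against the step. Then press the plate down flat onto the duct's rim against its springy rubber seal and finish like that, still holding it pressed down, so that a colleague can put the screws in. Leave the other things on the bench where they are.

Things in the scene. Friction and masses are not known exactly. Their poses are not given: they have to be found in the camera images.
- cover: Loose aluminium cover, about 180 g, lying lips down: 270 long (x), 65 wide (y), 13 mm high. A 3 mm plate (z 10 to 13 mm) with 2.5 mm thick side lips reaching down to z = 0 from x = -135 to +75; from x = +75 to +135 a bare flat tongue 60 mm wide. Origin: centre, at the lips' lower edge; +x to the tongue, z up. Balances at x = -5 mm; grip it across its width on the lips.
- cover_nose (a point): Middle of the tongue's end, on the plate's underside: cover x = +135, y = 0, z = 10 mm. Home is at duct x = +155, y = 0, z = 50 mm.
- cover_tail (a point): Middle of the other, lipped end, on the plate's underside: cover x = -135, y = 0, z = 10 mm. When home it is level with the duct's end, at duct x = -115, z = 50 mm.
- duct: Open-topped galvanised steel channel fixed to the bench: 54 mm wide outside, rim (two flat inward flanges) 50 mm up, two pipes inside. Origin: on the bench under the middle of the open bay; +x along the duct to the lapped cover, z up. It runs from x = -115 (open end of the bay) to +310 mm. The loose cover's lips pass outside its walls with 3 mm to spare each side. Feet 3 mm high stick out 23 mm.
- seal_mid (a point): Middle of the seal, duct x = -17, y = 0, z = 54 mm. The black foam-rubber seal lies on both flanges from duct x = -96 to +62 and stands 4 mm proud of the rim. It carries the cover without giving; pressing it takes about 4 N to start and 10 N in all to squeeze it level with the rim (more if pressed nearer the lap), and springs back when let go.
- lap_edge (a point): Middle of the free edge of the cover already screwed on (aluminium, 65 mm wide), duct x = 110, z = 62 mm; 1 to 2 N lift it. Its last 45 mm are joggled up: under it is a slot 7.5 mm high over the rim (duct z 50 to 57.5), flared in its first 10 mm to about 12 mm, open at the sides, closed by the joggle's step at duct x = 155, which stops the tongue.
- screw_tray: Bystander: small open tray of screws, 64 x 64 mm, 24 mm high; origin under its centre.
- tape_measure: Bystander: yellow tape measure standing on edge, about 80 x 34 mm, 60 mm high; origin under its centre.
- driver: Bystander: black cordless screwdriver lying on its side, about 190 x 185 mm, 56 mm high; origin under its motor.
- carton_a: Bystander: blue carton with an orange band, 100 x 160 mm, 70 mm high; origin under its centre.
- carton_b: Bystander: a second such carton, beyond the first.
- tape_roll: Bystander: roll of packing tape lying flat, 100 mm across, 48 mm high; origin under its centre.
- mug: Bystander: white mug, 80 mm across, 95 mm high; origin under its centre.
- screwdriver: Bystander: hand screwdriver lying flat beyond the tape measure, about 200 mm long; origin under its middle.

How it is judged:
By the outcome, as a careful person would: the job done as asked, in the order asked, and still so for the second after the job is handed in, while the arm keeps its last pose, push and grip.
It also fails if it takes over 45 s, if anything falls off the work surface, if the arm or the gripper's body presses on something with over 40 N, if the wrist force passes 120 N, or if a joint passes its speed limit or range.

## Working session

There is one attempt and no reset: what is moved stays moved. The work goes in short steps, Python scripts to look and compute and a tool call to move; the robot and the scene stay as the last step left them, time stands still between calls to the robot, and variables do not carry over. Pictures are saved under pics/ and viewed, at most 10 in all, crops included, and the job is handed in when it is done.

Besides the shell and the picture viewer there is one more tool, called in YAML: its name, and indented under it one key for each argument. step_arm: Moves the arm, as the interface text tells. Its arguments: {"type":"object","properties":{"moves":{"type":"array","items":{"type":"object","properties":{"rx":{"type":"number"},"ry":{"type":"number"},"rz":{"type":"number"},"dx":{"type":"number"},"dy":{"type":"number"},"dz":{"type":"number"},"gripper":{"type":"number"}}}},"grip_force":{"type":"number"}},"required":["moves"]}

```bash
mkdir -p pics; cat > h.py <<'E'
import numpy as np, cv2
from bench import r
from scipy.spatial.transform import Rotation as R
def ray(name,u,v):
    c=r.camera_info(name);K=np.array(c["mtx"],float);Rm=cv2.Rodrigues(np.array(c["rvec"],float))[0];t=np.array(c["tvec"],float).ravel()
    d=Rm.T@np.linalg.inv(K)@np.array([u,v,1.]);return -Rm.T@t,d
def onz(name,u,v,z):
    o,d=ray(name,u,v);return o+d*(z-o[2])/d[2]
def proj(name,P):
    c=r.camera_info(name);return cv2.projectPoints(np.array(P,float).reshape(-1,1,3),np.array(c["rvec"],float),np.array(c["tvec"],float),np.array(c["mtx"],float),None)[0].reshape(-1,2)
def snap(name,fn):
    im=r.grab_frame(name);cv2.imwrite("pics/"+fn,im);return im
E
python3 - <<'E'
from h import *
for n in("top","side"): snap(n,n+"0.png"); print(n,ray(n,280,210), r.camera_info(n)["mtx"])
o=r.get_obs();print(o["tcp_pos"],o["orientation"],r.tcp_to_tips,o["clock"],R.from_rotvec(o["orientation"]).as_matrix().round(3))
E
```

```text
top (array([0.33414948, 0.02922475, 1.26358579]), array([ 0.19590643, -0.01737844, -0.98050049])) [[403.18710405   0.         281.22180403]
 [  0.         403.18710405 212.94549726]
 [  0.           0.           1.        ]]
side (array([ 0.45716516, -0.85739867,  0.98800124]), array([ 0.07316471,  0.68372397, -0.72620134])) [[500.97685442   0.         286.82820057]
 [  0.         500.97685442 211.88456672]
 [  0.           0.           1.        ]]
[0.2273578  0.63502155 0.25242471] [-5.37273707e-01 -3.09515207e+00  2.57158391e-03] 0.022 0.1 [[-0.941  0.337 -0.   ]
 [ 0.337  0.941 -0.002]
 [-0.    -0.002 -1.   ]]
```

View pics/top0.png

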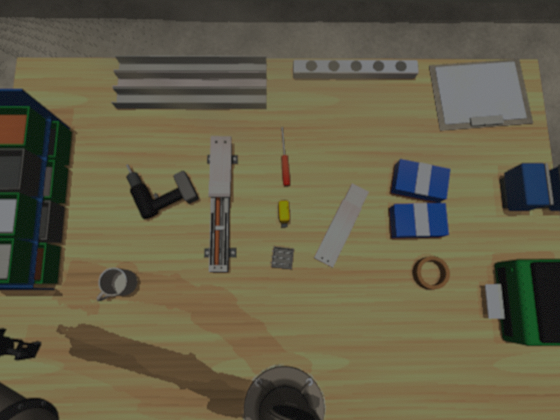

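View pics/side0.png

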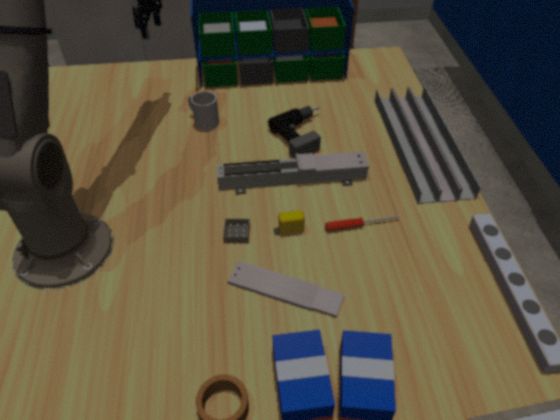

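The top view shows the cover from its lipped end at (322,258) to the tongue at (360,188). The duct runs from its open end (220,271) to (220,137), with the lap at about (220,197). The tape measure is at (284,211), the tray at (283,258) and the hand screwdriver at (286,170). The side view agrees: cover (232,278)–(340,300), duct (220,175)–(367,165).

```bash
python3 - <<'E'
from h import *
top=cv2.imread("pics/top0.png");side=cv2.imread("pics/side0.png")
def seg(im,box,name):
    x0,y0,x1,y1=box;c=im[y0:y1,x0:x1].astype(int)
    sat=c.max(2)-c.min(2);m=((sat<50)&(c.max(2)>95)).astype(np.uint8)*255
    cs,_=cv2.findContours(m,cv2.RETR_EXTERNAL,cv2.CHAIN_APPROX_NONE);k=max(cs,key=cv2.contourArea)+np.array([x0,y0])
    rc=cv2.minAreaRect(k);print(name,cv2.contourArea(k),rc);return cv2.boxPoints(rc),k
b,_=seg(top,(305,175,380,275),"cover top")
P=np.array([onz("top",*p,0.013) for p in b]);print((P*1000).round(1),[(np.linalg.norm(P[i]-P[i-1])*1000).round(1) for i in range(4)])
b,_=seg(side,(220,255,350,320),"cover side")
P=np.array([onz("side",*p,0.013) for p in b]);print((P*1000).round(1),[(np.linalg.norm(P[i]-P[i-1])*1000).round(1) for i in range(4)])
b,_=seg(top,(195,125,245,200),"lap top")
P=np.array([onz("top",*p,0.055) for p in b]);print((P*1000).round(1),[(np.linalg.norm(P[i]-P[i-1])*1000).round(1) for i in range(4)])
A=cv2.resize(top[125:280,190:250],None,fx=3.8,fy=3.8,interpolation=cv2.INTER_CUBIC)
B=cv2.resize(side[145:200,210:375],None,fx=3.3,fy=3.3,interpolation=cv2.INTER_CUBIC)
C=cv2.resize(top[180:270,310:375],None,fx=4,fy=4,interpolation=cv2.INTER_CUBIC)
o=np.zeros((595,790,3),np.uint8);o[:A.shape[0],:A.shape[1]]=A;o[:B.shape[0],235:235+B.shape[1]]=B;o[200:200+C.shape[0],240:240+C.shape[1]]=C
D=cv2.resize(side[255:320,220:350],None,fx=2,fy=2);o[200:330,520:780]=D
cv2.imwrite("pics/crop1.png",np.clip(o*1.5,0,255).astype(np.uint8))
E
```

```text
cover top 6782.5 ((341.9999694824219, 221.99996948242188), (93.99998474121094, 73.99998474121094), 90.0)
[[ 698.6  -74.4   13. ]
 [ 697.9 -314.    13. ]
 [ 396.6 -297.5   13. ]
 [ 398.3  -68.5   13. ]] [np.float64(300.3), np.float64(239.6), np.float64(301.7), np.float64(229.0)]
cover side 5043.0 ((288.0, 287.0), (121.99998474121094, 63.99999237060547), 0.0)
[[ 401.1 -257.2   13. ]
 [ 408.3  -76.2   13. ]
 [ 707.7 -111.6   13. ]
 [ 670.5 -289.3   13. ]] [np.float64(271.3), np.float64(181.1), np.float64(301.5), np.float64(181.5)]
lap top 3095.0 ((219.5, 162.0), (74.0, 49.0), 90.0)
[[852.  275.3  55. ]
 [851.9 120.1  55. ]
 [610.6 118.   55. ]
 [611.2 267.7  55. ]] [np.float64(240.9), np.float64(155.2), np.float64(241.3), np.float64(149.7)]
```

View pics/crop1.png

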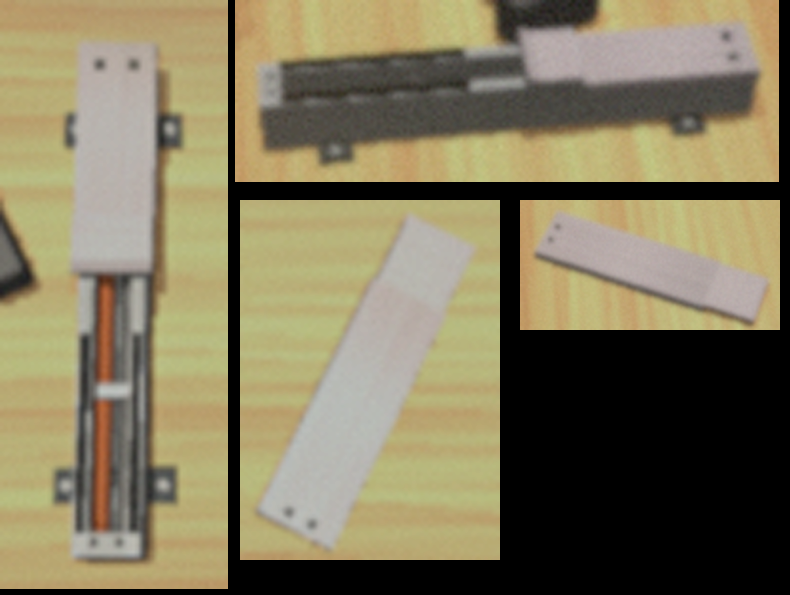

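The crop confirms the cover lips end first: holes at the near end, tongue pointing away. The lap edge is at about row 196 in the top view and the seal is visible on both flanges. My mask was too loose, so I'm re-measuring with a blue/red ratio.

```bash
cat > seg.py <<'E'
from h import *
def seg(im,box,name,z,cam,show=True):
    x0,y0,x1,y1=box;c=cv2.resize(im[y0:y1,x0:x1],None,fx=4,fy=4,interpolation=cv2.INTER_CUBIC);c=cv2.GaussianBlur(c,(0,0),3).astype(float)
    q=np.clip(c[...,0]/(c[...,2]+1)*200,0,255).astype(np.uint8);q[c.max(2)<80]=0
    t,m=cv2.threshold(q,0,255,cv2.THRESH_OTSU)
    cs,_=cv2.findContours(m,cv2.RETR_EXTERNAL,cv2.CHAIN_APPROX_NONE);k=max(cs,key=cv2.contourArea)
    k=((k.reshape(-1,2)+0.5)/4-0.5+np.array([x0,y0]))
    P=np.array([onz(cam,*p,z) for p in k])*1000
    rc=cv2.minAreaRect(P[:,:2].astype(np.float32));b=cv2.boxPoints(rc)
    if show: print(name,t,"centre",np.round(rc[0],1),"size",np.round(rc[1],1),"ang",round(rc[2],2),"\n",b.round(1).tolist())
    return P
E
python3 - <<'E'
from seg import *
top=cv2.imread("pics/top0.png");side=cv2.imread("pics/side0.png")
seg(top,(308,178,378,272),"cover top",.013,"top");seg(side,(222,257,350,320),"cover side",.013,"side")
P=seg(top,(196,128,244,200),"lap top",.058,"top");Q=seg(side,(290,150,372,182),"lap side",.058,"side")
# edge profiles of lap: left/right y vs x
for n,P in(("t",P),("s",Q)):
  for x in range(600,860,20):
    s=P[abs(P[:,0]-x)<4]
    if len(s): print(n,x,s[:,1].min().round(1),s[:,1].max().round(1))
for n,im,pts in(("top",top,[(220-.5,271)]),):
  pass
P=seg(top,(205,248,236,276),"duct end top",.05,"top")
P=seg(side,(212,160,232,180),"duct end side",.05,"side")
E
```

```text
cover top 158.0 centre [ 538.2 -187.5] size [ 66.7 271.2] ang 62.17 
 [[402.70001220703125, -153.6999969482422], [642.5, -280.29998779296875], [673.7000122070312, -221.39999389648438], [433.79998779296875, -94.69999694824219]]
cover side 149.0 centre [ 538.8 -187.9] size [ 72.3 270.8] ang 62.6 
 [[401.8999938964844, -157.6999969482422], [642.4000244140625, -282.29998779296875], [675.5999755859375, -218.1999969482422], [435.20001220703125, -93.5]]
lap top 151.0 centre [712.4 196.6] size [ 74.4 206.8] ang 89.77 
 [[608.9000244140625, 159.8000030517578], [815.7000122070312, 159.0], [816.0, 233.39999389648438], [609.2000122070312, 234.1999969482422]]Traceback (most recent call last):
  File "<stdin>", line 4, in <module>
  File "seg.py", line 8, in seg
    P=np.array([onz(cam,*p,z) for p in k])*1000
                ~~~^^^^^^^^^^
  File "h.py", line 8, in onz
    o,d=ray(name,u,v);return o+d*(z-o[2])/d[2]
        ~~~^^^^^^^^^^
  File "h.py", line 5, in ray
    c=r.camera_info(name);K=np.array(c["mtx"],float);Rm=cv2.Rodrigues(np.array(c["rvec"],float))[0];t=np.array(c["tvec"],float).ravel()
ValueError: time passes only in moves, steps and waits
```

```bash
sed -i 's/^def ray/_c={}\ndef ci(n):\n    if n not in _c: _c[n]=r.camera_info(n)\n    return _c[n]\ndef ray/; s/c=r.camera_info(name)/c=ci(name)/' h.py
python3 - <<'E'
from seg import *
top=cv2.imread("pics/top0.png");side=cv2.imread("pics/side0.png")
P=seg(top,(203,130,240,198),"lap top",.059,"top");Q=seg(side,(290,150,372,178),"lap side",.059,"side")
for n,P in(("t",P),("s",Q)):
  for x in range(610,830,20):
    s=P[abs(P[:,0]-x)<4]
    if len(s): print(n,x,s[:,1].min().round(1),s[:,1].max().round(1))
P=seg(top,(207,250,234,275),"duct end top",.05,"top")
P=seg(side,(212,160,232,180),"duct end side",.05,"side")
# seal: dark bands in top at rows; orange pipe
c=cv2.GaussianBlur(top,(0,0),.7).astype(int)
for v in(205,225,245):print(v,c[v,204:238].max(1).tolist())
E
```

```text
lap top 150.0 centre [715.3 196.4] size [ 74.4 200.3] ang 89.84 
 [[615.0, 159.5], [815.2999877929688, 158.89999389648438], [815.5999755859375, 233.3000030517578], [615.2000122070312, 233.89999389648438]]
lap side 0.0 centre [713.2 193.5] size [120.1 230.6] ang 76.45 
 [[587.0999755859375, 162.10000610351562], [811.2000122070312, 108.0999984741211], [839.4000244140625, 224.89999389648438], [615.2000122070312, 278.8999938964844]]
t 630 160.4 229.1
t 650 160.6 228.9
t 670 159.4 228.5
t 690 159.6 228.4
t 710 159.2 227.3
t 730 161.0 228.4
t 750 159.1 232.1
t 770 160.1 226.5
t 790 160.4 226.9
t 810 161.4 225.9
s 610 201.7 215.4
s 630 163.3 231.8
s 650 163.5 230.5
s 670 154.5 230.7
s 690 154.8 242.5
s 710 154.5 240.4
s 730 154.4 238.0
s 750 154.2 235.7
s 770 154.8 233.4
s 790 154.8 231.1
s 810 109.9 228.7
duct end top 79.0 centre [419.  188.3] size [74.6 79.9] ang 0.79 
 [[381.1000061035156, 227.6999969482422], [382.20001220703125, 147.89999389648438], [456.79998779296875, 148.89999389648438], [455.70001220703125, 228.6999969482422]]
duct end side 0.0 centre [406.6 201.5] size [83.6 56. ] ang 87.38 
 [[376.70001220703125, 161.0], [432.70001220703125, 158.5], [436.5, 242.0], [380.5, 244.60000610351562]]
205 [124, 123, 123, 123, 123, 122, 119, 117, 113, 104, 86, 72, 87, 106, 105, 87, 73, 70, 70, 81, 99, 112, 113, 100, 76, 63, 78, 103, 119, 124, 123, 123, 123, 123]
225 [124, 124, 123, 123, 124, 119, 97, 60, 45, 56, 68, 79, 98, 110, 105, 93, 87, 88, 91, 94, 85, 66, 74, 83, 68, 72, 98, 118, 124, 124, 123, 123, 123, 123]
245 [123, 123, 124, 124, 121, 104, 72, 51, 63, 76, 74, 88, 107, 106, 87, 71, 67, 66, 71, 70, 56, 47, 62, 72, 67, 76, 101, 119, 123, 124, 124, 124, 124, 124]
```

step_arm:
  moves:
    - {"dx":-38,"dy":-24,"gripper":1}
    - {"dx":-38,"dy":-24}
    - {"dx":-38,"dy":-24}
    - {"dx":-38,"dy":-24}
    - {"dx":-38,"dy":-24}
    - {"dx":-38,"dy":-24}
    - {"dx":-38,"dy":-24}
    - {"dx":-38,"dy":-24}
    - {"dx":-19,"dy":-39}
    - {"dx":-19,"dy":-39}
    - {"dx":-19,"dy":-39}
    - {"dx":-19,"dy":-39}
    - {"dx":-19,"dy":-39}
    - {"dx":-19,"dy":-39}
    - {"dx":-19,"dy":-39}
    - {"dx":-19,"dy":-39}
    - {"dx":-19,"dy":-39}
    - {"dx":-19,"dy":-39}
    - {"dx":-19,"dy":-39}
    - {"dx":-19,"dy":-39}

```text
invalid input at $.moves[0]: expected keys rx, ry, rz, dx, dy, dz, gripper
```

```bash
cat > go.py <<'E'
# relative move in tool axes to a target: x y z (mm), cover-yaw deg (tool x=-cover x), nose-down tilt deg
import sys
from h import *
x,y,z,yaw,tilt=map(float,sys.argv[1:6])
o=r.get_obs();Rc=R.from_rotvec(o["orientation"]);p=np.array(o["tcp_pos"])*1000
C=R.from_euler("z",yaw,degrees=True)*R.from_euler("y",tilt,degrees=True)
T=C*R.from_matrix([[-1,0,0],[0,1,0],[0,0,-1]])
print("pos",p.round(2),"t",round(o["clock"],2),"F",np.round(o["contact_force"],2),"M",np.round(o["moment"],2),"w",round(o["grip_width"]*1000,2),"gf",round(o["gripper_force"],1))
print("shift tool",Rc.inv().apply(np.array([x,y,z])-p).round(2),"turn",np.degrees((Rc.inv()*T).as_rotvec()).round(2),"shift in target axes",T.inv().apply(np.array([x,y,z])-p).round(2),"joints",np.round(o["joints"],2))
E
python3 go.py 505.6 -170.4 60 -27.8 0
```

```text
pos [227.36 635.02 252.42] t 0.1 F [ 0.74 -0.55 -0.46] M [-0.01  0.06  0.05] w 85.56 gf 0.0
shift tool [-533.38 -664.21  193.58] turn [-0.09  0.01  8.1 ] shift in target axes [-621.77 -582.69  192.42] joints [-1.34  0.48  0.02  1.56 -0.01  1.11 -0.08]
```

step_arm:
  moves:
    - {"rx":0,"ry":0,"rz":0,"dx":-38,"dy":-24,"dz":0,"gripper":1}
    - {"rx":0,"ry":0,"rz":0,"dx":-38,"dy":-24,"dz":0,"gripper":1}
    - {"rx":0,"ry":0,"rz":0,"dx":-38,"dy":-24,"dz":0,"gripper":1}
    - {"rx":0,"ry":0,"rz":0,"dx":-38,"dy":-24,"dz":0,"gripper":1}
    - {"rx":0,"ry":0,"rz":0,"dx":-38,"dy":-24,"dz":0,"gripper":1}
    - {"rx":0,"ry":0,"rz":0,"dx":-38,"dy":-24,"dz":0,"gripper":1}
    - {"rx":0,"ry":0,"rz":0,"dx":-38,"dy":-24,"dz":0,"gripper":1}
    - {"rx":0,"ry":0,"rz":0,"dx":-38,"dy":-24,"dz":0,"gripper":1}
    - {"rx":0,"ry":0,"rz":0,"dx":-19,"dy":-39,"dz":0,"gripper":1}
    - {"rx":0,"ry":0,"rz":0,"dx":-19,"dy":-39,"dz":0,"gripper":1}
    - {"rx":0,"ry":0,"rz":0,"dx":-19,"dy":-39,"dz":0,"gripper":1}
    - {"rx":0,"ry":0,"rz":0,"dx":-19,"dy":-39,"dz":0,"gripper":1}
    - {"rx":0,"ry":0,"rz":0,"dx":-19,"dy":-39,"dz":0,"gripper":1}
    - {"rx":0,"ry":0,"rz":0,"dx":-19,"dy":-39,"dz":0,"gripper":1}
    - {"rx":0,"ry":0,"rz":0,"dx":-19,"dy":-39,"dz":0,"gripper":1}
    - {"rx":0,"ry":0,"rz":0,"dx":-19,"dy":-39,"dz":0,"gripper":1}
    - {"rx":0,"ry":0,"rz":0,"dx":-19,"dy":-39,"dz":0,"gripper":1}
    - {"rx":0,"ry":0,"rz":0,"dx":-19,"dy":-39,"dz":0,"gripper":1}
    - {"rx":0,"ry":0,"rz":0,"dx":-19,"dy":-39,"dz":0,"gripper":1}
    - {"rx":0,"ry":0,"rz":8.1,"dx":-19,"dy":-39,"dz":0,"gripper":1}

```text
clock: 2.6
tcp_pos: [0.5057, -0.1665, 0.2531]
orientation: [-0.759, -3.048, -0.0]
contact_force: [0.4, 0.5, -0.2]
grip_width: 0.0857
gripper_force: 0.0
```

```bash
python3 go.py 505.6 -170.4 60 -27.8 0
```

```text
pos [ 505.67 -166.5   253.11] t 2.6 F [ 0.41  0.47 -0.24] M [-0.   -0.06  0.06] w 85.69 gf 0.0
shift tool [ -1.84  -3.49 193.11] turn [ 0.01 -0.02 -0.17] shift in target axes [ -1.75  -3.48 193.11] joints [-0.19  0.25  0.47  1.92 -0.14  1.    1.42]
```

step_arm:
  moves:
    - {"rx":0,"ry":0,"rz":-0.2,"dx":-1.8,"dy":-3.5,"dz":40,"gripper":1}
    - {"rx":0,"ry":0,"rz":0,"dx":0,"dy":0,"dz":50,"gripper":1}
    - {"rx":0,"ry":0,"rz":0,"dx":0,"dy":0,"dz":50,"gripper":1}
    - {"rx":0,"ry":0,"rz":0,"dx":0,"dy":0,"dz":43,"gripper":1}
    - {"rx":0,"ry":0,"rz":0,"dx":0,"dy":0,"dz":20,"gripper":0.6}
    - {"rx":0,"ry":0,"rz":0,"dx":0,"dy":0,"dz":0,"gripper":0.6}
    - {"rx":0,"ry":0,"rz":0,"dx":0,"dy":0,"dz":0,"gripper":0.6}

```text
clock: 3.48
tcp_pos: [0.5064, -0.1693, 0.051]
orientation: [0.749, 3.05, -0.0]
contact_force: [-0.6, 0.2, -0.1]
grip_width: 0.0683
gripper_force: 0.0
```

```bash
python3 go.py 505.6 -170.4 24 -27.8 0; python3 - <<'E'
from h import *
print(r.tcp_to_tips)
a=snap("side","s1.png");b=snap("top","t1.png")
o=np.vstack([cv2.resize(a[215:315,210:350],None,fx=4,fy=4,interpolation=cv2.INTER_CUBIC)[:,:560]])
cv2.imwrite("pics/c2.png",np.clip(o*1.5,0,255).astype(np.uint8))
E
```

```text
pos [ 506.37 -169.34   51.04] t 3.48 F [-0.62  0.18 -0.12] M [-0.03 -0.01  0.03] w 68.29 gf 0.0
shift tool [ 0.22 -1.3  27.04] turn [0.01 0.06 0.2 ] shift in target axes [ 0.19 -1.29 27.04] joints [-0.06  0.56  0.34  2.06 -0.33  0.58  1.6 ]
0.022
```

View pics/c2.png

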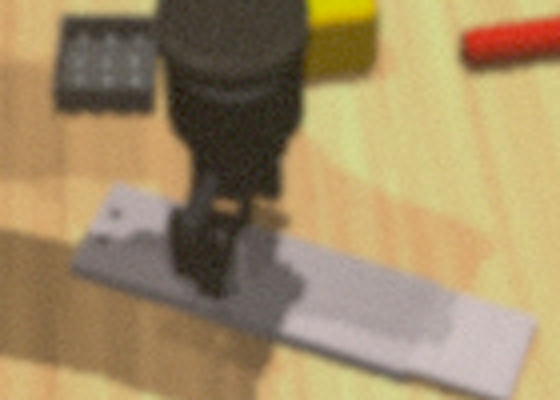

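The near fingertip is at about px (264,289), hovering over the cover just ahead of its tail holes. Next I estimate its height.

```bash
python3 - <<'E'
from h import *
for v in (288,289.5):
  o,d=ray("side",264,v)
  for s in(34,48):
    n=np.array([.466,.885,0]);p=np.array([.5064,-.1693,0])
    # intersect with plane n.(X-p)=-s
    t=(n@(p-o)-s/1000)/(n@d);print(v,s,((o+d*t)*1000).round(1))
E
```

```text
288 34 [ 489.5 -198.8   33.8]
288 48 [ 488.7 -214.2   56.1]
289.5 34 [ 489.3 -198.7   27.7]
289.5 48 [ 488.6 -214.2   50.2]
```

step_arm:
  grip_force: 80
  moves:
    - {"rx":0,"ry":0,"rz":0.2,"dx":0.2,"dy":-1.3,"dz":0,"gripper":1}
    - {"rx":0,"ry":0,"rz":0,"dx":0,"dy":0,"dz":0,"gripper":1}
    - {"rx":0,"ry":0,"rz":0,"dx":0,"dy":0,"dz":14,"gripper":1}
    - {"rx":0,"ry":0,"rz":0,"dx":0,"dy":0,"dz":12.5,"gripper":1}
    - {"rx":0,"ry":0,"rz":0,"dx":0,"dy":0,"dz":0,"gripper":1}
    - {"rx":0,"ry":0,"rz":0,"dx":0,"dy":0,"dz":0,"gripper":1}

```text
clock: 4.32
tcp_pos: [0.5049, -0.1703, 0.0235]
orientation: [-0.755, -3.049, 0.0]
contact_force: [-0.4, 0.1, -0.6]
grip_width: 0.0855
gripper_force: 0.0
```

```bash
python3 go.py 505.6 -170.4 25 -27.8 0
```

```text
pos [ 504.93 -170.29   23.5 ] t 4.33 F [-0.41  0.05 -0.63] M [0.01 0.04 0.  ] w 85.49 gf 0.0
shift tool [-0.64  0.21 -1.5 ] turn [-0.01 -0.03 -0.01] shift in target axes [-0.64  0.21 -1.5 ] joints [-0.03  0.61  0.31  2.06 -0.36  0.52  1.62]
```

step_arm:
  grip_force: 80
  moves:
    - {"rx":0,"ry":0,"rz":0,"dx":0,"dy":0,"dz":-1,"gripper":0.6}
    - {"rx":0,"ry":0,"rz":0,"dx":0,"dy":0,"dz":0,"gripper":0.3}
    - {"rx":0,"ry":0,"rz":0,"dx":0,"dy":0,"dz":0,"gripper":0.0}
    - {"rx":0,"ry":0,"rz":0,"dx":0,"dy":0,"dz":0,"gripper":-1}
    - {"rx":0,"ry":0,"rz":0,"dx":0,"dy":0,"dz":0,"gripper":-1}

```text
clock: 4.95
tcp_pos: [0.5053, -0.1703, 0.0261]
orientation: [0.755, 3.049, 0.001]
contact_force: [-3.6, 1.0, 12.5]
grip_width: 0.0618
gripper_force: 83.5
```

```bash
python3 go.py 505.6 -170.4 25 -27.8 0
```

```text
pos [ 505.34 -170.33   26.11] t 4.95 F [-3.62  1.04 12.47] M [0.21 0.77 0.01] w 61.81 gf 83.5
shift tool [-0.26  0.06  1.11] turn [ 0.04  0.04 -0.01] shift in target axes [-0.26  0.06  1.11] joints [-0.04  0.6   0.31  2.06 -0.35  0.53  1.62]
```

step_arm:
  moves:
    - {"rx":0,"ry":0,"rz":0,"dx":0,"dy":0,"dz":-2,"gripper":-1}
    - {"rx":0,"ry":0,"rz":0,"dx":0,"dy":0,"dz":-8,"gripper":-1}
    - {"rx":0,"ry":0,"rz":0,"dx":0,"dy":0,"dz":-20,"gripper":-1}
    - {"rx":0,"ry":0,"rz":0,"dx":0,"dy":0,"dz":-40,"gripper":-1}
    - {"rx":0,"ry":0,"rz":0,"dx":0,"dy":0,"dz":-40,"gripper":-1}
    - {"rx":0,"ry":0,"rz":0,"dx":0,"dy":0,"dz":-40,"gripper":-1}
    - {"rx":0,"ry":0,"rz":0,"dx":0,"dy":0,"dz":0,"gripper":-1}
    - {"rx":0,"ry":0,"rz":0,"dx":0,"dy":0,"dz":0,"gripper":-1}

```text
clock: 5.95
tcp_pos: [0.5044, -0.1697, 0.1742]
orientation: [-0.754, -3.049, -0.0]
contact_force: [-1.2, 0.1, -3.4]
grip_width: 0.0617
gripper_force: 87.7
```

```bash
python3 go.py 505.6 -170.4 175 -27.8 0; python3 - <<'E'
from h import *
a=snap("side","s2.png");b=snap("top","t2.png")
A=cv2.resize(a[150:330,190:370],None,fx=2.2,fy=2.2);B=cv2.resize(b[150:290,280:420],None,fx=2.83,fy=2.83)
n=min(len(A),len(B));cv2.imwrite("pics/c3.png",np.clip(np.hstack([A[:n],B[:n]])*1.5,0,255).astype(np.uint8))
E
```

```text
pos [ 504.41 -169.74  174.21] t 5.95 F [-1.19  0.11 -3.39] M [0.   0.09 0.01] w 61.65 gf 87.7
shift tool [-1.36 -0.03 -0.79] turn [-0.   -0.07  0.02] shift in target axes [-1.36 -0.02 -0.79] joints [-0.16  0.36  0.45  2.   -0.21  0.83  1.5 ]
```

View pics/c3.png

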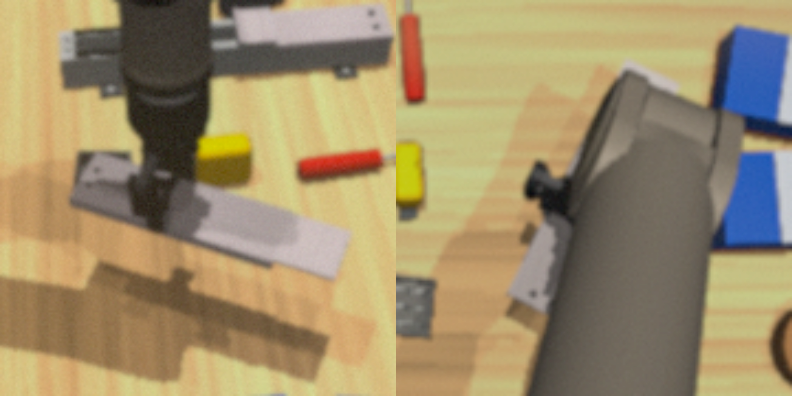

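The cover is held in the gripper and looks about level. In the side view the tail is at about px (222,242)/(231,220) and the nose at (341,276)/(350,255). I'll check tilt against the predicted corners.

```bash
cat > chk.py <<'E'
from seg import *
def corners(c,yaw,tilt,z):  # cover origin mm; top/bottom nose & tail corners
    Rm=R.from_euler("z",yaw,degrees=True)*R.from_euler("y",tilt,degrees=True)
    L=np.array([[135,-30,10],[135,-30,13],[135,30,13],[-135,32.5,13],[-135,-32.5,13],[-135,-32.5,0],[75,-32.5,0],[75,-32.5,13]],float)
    return (Rm.apply(L)+np.array([*c,z]))/1000
E
python3 - <<'E'
from chk import *
for z,t in((148,0),(150,0),(148,1),(148,-1)):
  print(z,t,proj("side",corners((537.4,-187.1),-27.8,t,z)).round(1).tolist())
a=cv2.imread("pics/s2.png");A=cv2.resize(a[205:290,210:360],None,fx=5,fy=5,interpolation=cv2.INTER_CUBIC)
for p in proj("side",corners((537.4,-187.1),-27.8,0,148)): cv2.circle(A,tuple(int(v) for v in ((p-[210,205])*5+2).round()),3,(0,0,255),1)
cv2.imwrite("pics/c4.png",np.clip(A*1.4,0,255).astype(np.uint8))
E
```

```text
148 0 [[341.1, 277.1], [341.2, 276.3], [349.4, 254.5], [233.0, 219.4], [220.2, 240.3], [220.7, 244.2], [312.5, 272.4], [312.7, 268.6]]
150 0 [[341.2, 276.6], [341.3, 275.7], [349.5, 253.9], [233.0, 218.8], [220.1, 239.7], [220.7, 243.6], [312.5, 271.8], [312.8, 268.0]]
148 1 [[341.1, 277.8], [341.2, 277.0], [349.4, 255.2], [233.1, 218.8], [220.2, 239.6], [220.7, 243.5], [312.4, 272.8], [312.8, 269.0]]
148 -1 [[341.1, 276.4], [341.2, 275.5], [349.4, 253.7], [233.0, 220.1], [220.2, 241.0], [220.9, 244.9], [312.5, 272.0], [312.6, 268.2]]
```

View pics/c4.png

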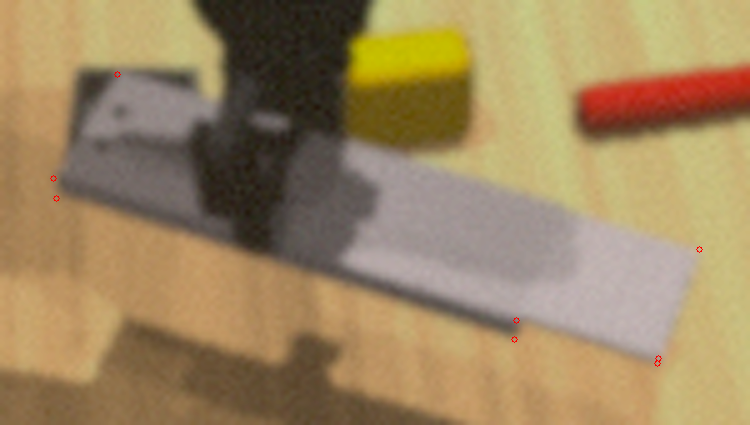

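The nose corner matches the prediction to within 1 px and the tail is within about 1–1.5 px, so the cover is level with TCP z − cover z ≈ 25 mm. Now I measure the duct edges.

```bash
python3 - <<'E'
from h import *
from scipy.ndimage import gaussian_filter1d as g, map_coordinates as mc
def edges(cam,im,A,B,lab,th=6,wid=3):
    # profile along world segment A->B (mm), averaged perpendicular in world (+-wid mm), list gradient peaks (saturation-like r-b & value)
    A=np.array(A,float);B=np.array(B,float);n=np.arange(0,np.linalg.norm(B-A),.5);u=(B-A)/np.linalg.norm(B-A);w=np.cross(u,[0,0,1])
    acc=0
    for k in np.linspace(-wid,wid,7):
        q=proj(cam,(A+np.outer(n,u)+k*w)/1000);acc=acc+np.stack([mc(im[...,c].astype(float),[q[:,1],q[:,0]],order=1) for c in(0,2)])
    acc/=7
    for nm,s in(("blue",acc[0]),("r-b",acc[1]-acc[0])):
        d=np.abs(g(s,2.,order=1));pk=[i for i in range(5,len(d)-5) if d[i]==d[i-5:i+6].max() and d[i]>.25*d.max()]
        print(lab,nm,[((A+u*n[i])[np.argmax(abs(u))].round(1),round(float(np.gradient(s)[i]),1)) for i in pk])
T=cv2.imread("pics/top0.png");S=cv2.imread("pics/side0.png")
for x in(640,): edges("top",T,(x,150,61),(x,240,61),f"top lap y@{x}",wid=12)
edges("top",T,(720,150,53),(720,240,53),"top cover y@720",wid=35)
edges("top",T,(780,150,53),(780,240,53),"top cover y@780",wid=20)
edges("top",T,(397,150,50),(397,240,50),"top end y@397",wid=7)
edges("side",S,(397,150,50),(397,240,50),"side end y@397",wid=7)
edges("side",S,(640,150,61),(640,240,61),"side lap y",wid=12)
edges("side",S,(750,150,53),(750,240,53),"side cover y",wid=35)
for cam,im in(("top",T),("side",S)):
    for y in(172,217):edges(cam,im,(570,y,61),(650,y,61),cam+" lapedge x@%d"%y,wid=5)
    edges(cam,im,(350,194,50),(430,194,50),cam+" end x",wid=15)
    edges(cam,im,(780,194,53),(850,194,53),cam+" far end x",wid=20)
E
```

```text
top lap y@640 blue [(np.float64(152.5), -3.0), (np.float64(162.0), 6.1), (np.float64(227.0), -2.7)]
top lap y@640 r-b [(np.float64(159.5), -3.1), (np.float64(227.0), 2.8)]
top cover y@720 blue [(np.float64(153.5), -2.6), (np.float64(161.0), 6.4), (np.float64(227.5), -3.2)]
top cover y@720 r-b [(np.float64(158.5), -1.6), (np.float64(227.0), 1.6), (np.float64(236.0), 1.1)]
top cover y@780 blue [(np.float64(162.0), 4.7), (np.float64(227.5), -2.4)]
top cover y@780 r-b [(np.float64(159.0), -2.6), (np.float64(227.5), 2.4)]
top end y@397 blue [(np.float64(159.0), -2.2), (np.float64(168.5), 5.6), (np.float64(182.5), -1.4), (np.float64(222.5), -2.6)]
top end y@397 r-b [(np.float64(163.0), -2.8), (np.float64(222.5), 3.3)]
side end y@397 blue [(np.float64(167.5), 1.9), (np.float64(171.0), 1.9), (np.float64(212.0), 0.5), (np.float64(225.5), -1.3)]
side end y@397 r-b [(np.float64(225.5), 1.7)]
side lap y blue [(np.float64(161.5), 2.9), (np.float64(229.0), -3.4)]
side lap y r-b [(np.float64(156.0), 0.1), (np.float64(161.5), 0.2), (np.float64(173.0), 0.2), (np.float64(185.0), -0.1), (np.float64(192
[... 1117 characters left out ...]
loat64(593.5), -0.2), (np.float64(597.5), 0.2), (np.float64(605.5), 0.2), (np.float64(611.0), -0.3), (np.float64(620.0), 0.4), (np.float64(628.0), 0.1), (np.float64(631.5), -0.1), (np.float64(637.0), -0.1), (np.float64(641.5), 0.1), (np.float64(645.0), 0.2)]
side lapedge x@217 blue [(np.float64(598.0), -1.8), (np.float64(619.0), 3.3)]
side lapedge x@217 r-b [(np.float64(585.5), 0.5), (np.float64(606.0), -1.8)]
side end x blue [(np.float64(392.5), 2.1), (np.float64(412.5), -3.7)]
side end x r-b [(np.float64(393.0), -3.2)]
side far end x blue [(np.float64(794.5), -1.3), (np.float64(802.5), 1.3), (np.float64(819.0), -2.0), (np.float64(828.5), -0.6)]
side far end x r-b [(np.float64(818.5), 2.8)]
```

step_arm:
  moves:
    - {"rx":0,"ry":0,"rz":-6.9,"dx":0,"dy":0,"dz":0,"gripper":-1}
    - {"rx":0,"ry":0,"rz":-6.9,"dx":0,"dy":0,"dz":0,"gripper":-1}
    - {"rx":0,"ry":0,"rz":-6.9,"dx":0,"dy":0,"dz":0,"gripper":-1}
    - {"rx":0,"ry":0,"rz":-6.9,"dx":0,"dy":0,"dz":0,"gripper":-1}
    - {"rx":0,"ry":0,"rz":0,"dx":8,"dy":36,"dz":0,"gripper":-1}
    - {"rx":0,"ry":0,"rz":0,"dx":8,"dy":36,"dz":0,"gripper":-1}
    - {"rx":0,"ry":0,"rz":0,"dx":8,"dy":36,"dz":0,"gripper":-1}
    - {"rx":0,"ry":0,"rz":0,"dx":8,"dy":36,"dz":0,"gripper":-1}
    - {"rx":0,"ry":0,"rz":0,"dx":8,"dy":36,"dz":0,"gripper":-1}
    - {"rx":0,"ry":0,"rz":0,"dx":8,"dy":36,"dz":0,"gripper":-1}
    - {"rx":0,"ry":0,"rz":0,"dx":8,"dy":36,"dz":0,"gripper":-1}
    - {"rx":0,"ry":0,"rz":0,"dx":8,"dy":36,"dz":0,"gripper":-1}
    - {"rx":0,"ry":0,"rz":0,"dx":8,"dy":36,"dz":0,"gripper":-1}
    - {"rx":0,"ry":0,"rz":0,"dx":8,"dy":36,"dz":0,"gripper":-1}
    - {"rx":0,"ry":0,"rz":0,"dx":0,"dy":0,"dz":0,"gripper":-1}

```text
clock: 7.92
tcp_pos: [0.425, 0.1928, 0.1737]
orientation: [0.003, -3.14, 0.0]
contact_force: [0.1, -0.3, -1.6]
grip_width: 0.0611
gripper_force: 87.8
```

```bash
python3 go.py 420.4 195.4 110 -0.15 0
```

```text
pos [425.   192.79 173.69] t 7.92 F [ 0.08 -0.3  -1.57] M [-0.04  0.07  0.01] w 61.06 gf 87.8
shift tool [ 4.47  2.62 63.7 ] turn [-0.01 -0.11  0.25] shift in target axes [ 4.61  2.59 63.69] joints [-0.7   0.24  0.17  2.13 -0.06  0.78  1.07]
```

step_arm:
  moves:
    - {"rx":0,"ry":0,"rz":0.2,"dx":4.5,"dy":2.6,"dz":20,"gripper":-1}
    - {"rx":0,"ry":0,"rz":0,"dx":0,"dy":0,"dz":33,"gripper":-1}
    - {"rx":0,"ry":0,"rz":0,"dx":0,"dy":0,"dz":20,"gripper":-1}
    - {"rx":0,"ry":0,"rz":0,"dx":0,"dy":0,"dz":0,"gripper":-1}
    - {"rx":0,"ry":0,"rz":0,"dx":0,"dy":0,"dz":0,"gripper":-1}

```text
clock: 8.55
tcp_pos: [0.4222, 0.1922, 0.102]
orientation: [0.012, 3.142, -0.0]
contact_force: [0.4, 0.9, -1.3]
grip_width: 0.0615
gripper_force: 87.8
```

```bash
python3 go.py 420.4 195.4 95 -0.15 2.5; python3 - <<'E'
from chk import *
a=snap("side","s5.png");b=snap("top","t5.png")
A=cv2.resize(a[135:205,195:375],None,fx=4.4,fy=4.4,interpolation=cv2.INTER_CUBIC);B=cv2.resize(b[120:300,170:270],None,fx=1.6,fy=1.6)
B=cv2.rotate(B,cv2.ROTATE_90_CLOCKWISE)
o=np.zeros((A.shape[0]+B.shape[0]+4,A.shape[1],3),np.uint8);o[:A.shape[0]]=A;o[-B.shape[0]:,:B.shape[1]]=B
p=np.array(r.get_obs()["tcp_pos"])*1000;print(p,o.shape)
for q in proj("side",corners((p[0]+37.3,p[1]),0,0,p[2]-25.5)): cv2.circle(o,tuple(int(v) for v in ((q-[195,135])*4.4+2).round()),3,(0,0,255),1)
cv2.imwrite("pics/c5.png",np.clip(o*1.4,0,255).astype(np.uint8))
E
```

```text
pos [422.2  192.24 102.05] t 8.55 F [ 0.39  0.87 -1.27] M [0.06 0.04 0.03] w 61.46 gf 87.8
shift tool [1.83 3.15 7.05] turn [-0.01  2.5  -0.3 ] shift in target axes [1.5  3.16 7.12] joints [-0.69  0.36  0.15  2.18 -0.09  0.6   1.09]
[422.46620979 192.70800101 102.54604123] (472, 792, 3)
```

View pics/c5.png

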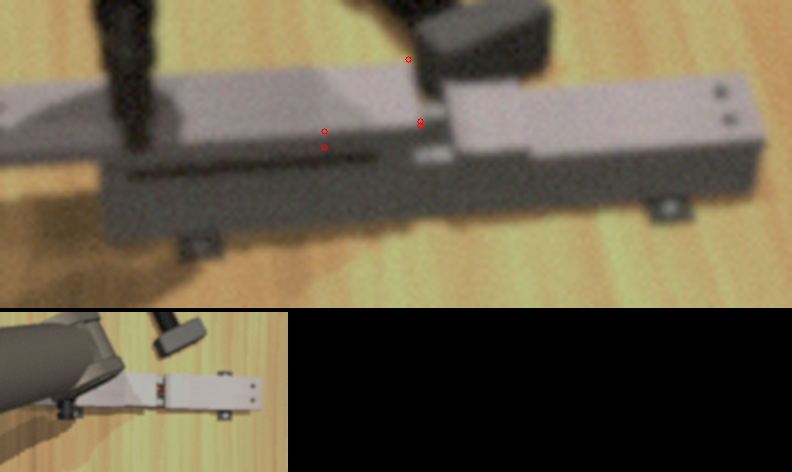

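The cover hovers aligned above the bay with its nose at side px (290,163), just short of the lap edge at about (296,165). I measure its lateral alignment against the lap with the same camera.

```bash
cat > ed.py <<'E'
from h import *
from scipy.ndimage import gaussian_filter1d as g, map_coordinates as mc
def edges(cam,im,A,B,lab,wid=3):
    A=np.array(A,float);B=np.array(B,float);n=np.arange(0,np.linalg.norm(B-A),.5);u=(B-A)/np.linalg.norm(B-A);w=np.cross(u,[0,0,1]);acc=0
    for k in np.linspace(-wid,wid,7):
        q=proj(cam,(A+np.outer(n,u)+k*w)/1000);acc=acc+np.stack([mc(im[...,c].astype(float),[q[:,1],q[:,0]],order=1) for c in(0,2)])/7
    for nm,s in(("blue",acc[0]),("r-b",acc[1]-acc[0])):
        d=np.abs(g(s,2.,order=1));pk=[i for i in range(5,len(d)-5) if d[i]==d[i-5:i+6].max() and d[i]>.3*d.max()]
        print(lab,nm,[(float((A+u*n[i])[np.argmax(abs(u))].round(1)),round(float(np.gradient(s)[i]),1)) for i in pk])
E
python3 - <<'E'
from ed import *
b=cv2.imread("pics/t5.png");a=cv2.imread("pics/s5.png")
edges("top",b,(640,150,61),(640,240,61),"lap",12)
for x in(510,525,550,580):edges("top",b,(x,150,90),(x,240,90),f"cover y@{x}",6)
edges("top",b,(560,180,90),(640,180,90),"nose x",8)
for x in(515,570):edges("side",a,(x,150,90),(x,240,90),f"side cover y@{x}",10)
edges("side",a,(640,150,61),(640,240,61),"side lap",12)
edges("side",a,(560,192,90),(640,192,90),"side nose x",15)
E
```

```text
lap blue [(152.5, -3.2), (162.0, 6.5), (226.5, -3.0)]
lap r-b [(159.5, -3.1), (226.5, 3.0)]
cover y@510 blue [(160.0, 6.2), (209.0, -4.3)]
cover y@510 r-b [(157.0, -2.8)]
cover y@525 blue [(160.0, 5.7), (219.0, -2.4)]
cover y@525 r-b [(157.5, -3.2)]
cover y@550 blue [(161.0, 5.3), (222.5, -3.0)]
cover y@550 r-b [(158.0, -3.2), (222.5, 3.0)]
cover y@580 blue [(154.5, -3.7), (161.0, 7.5), (222.5, -2.8)]
cover y@580 r-b [(158.0, -3.9), (222.5, 2.8)]
nose x blue [(595.0, -4.5), (611.0, 4.6)]
nose x r-b [(580.0, 0.1), (589.0, 0.1), (595.5, 0.3), (604.0, -0.2), (611.0, 0.4), (620.0, -0.4)]
side cover y@515 blue [(157.5, 1.9), (225.5, -0.8)]
side cover y@515 r-b [(224.0, 1.9)]
side cover y@570 blue [(159.5, 2.6), (219.5, -1.2)]
side cover y@570 r-b [(219.5, 1.5)]
side lap blue [(161.5, 3.0), (230.0, -3.2)]
side lap r-b [(158.5, 0.2), (170.5, 0.1), (175.5, -0.1), (182.5, 0.2), (195.0, -0.1), (216.0, -0.1), (225.0, -0.3), (235.0, -0.1)]
side nose x blue [(596.0, -4.4), (613.0, 2.8)]
side nose x r-b [(590.5, 0.3), (595.5, 0.5), (604.0, -0.7), (611.0, 0.3), (618.5, 0.5), (633.5, 0.3)]
```

step_arm:
  moves:
    - {"rx":0,"ry":1.8,"rz":-0.3,"dx":0.5,"dy":2.9,"dz":0,"gripper":-1}
    - {"rx":0,"ry":0,"rz":0,"dx":0,"dy":0,"dz":10,"gripper":-1}
    - {"rx":0,"ry":0,"rz":0,"dx":0,"dy":0,"dz":11,"gripper":-1}
    - {"rx":0,"ry":0,"rz":0,"dx":0,"dy":0,"dz":0,"gripper":-1}
    - {"rx":0,"ry":0,"rz":0,"dx":0,"dy":0,"dz":0,"gripper":-1}

```text
clock: 9.28
tcp_pos: [0.4206, 0.1955, 0.0806]
orientation: [-0.003, -3.11, 0.0]
contact_force: [-0.3, -0.8, -2.4]
grip_width: 0.0612
gripper_force: 87.8
```

```bash
python3 go.py 421 195.4 76 -0.15 1.8
```

```text
pos [420.55 195.48  80.59] t 9.28 F [-0.28 -0.75 -2.36] M [-0.04  0.04  0.01] w 61.21 gf 87.8
shift tool [-0.59 -0.08  4.57] turn [-0.02 -0.03  0.05] shift in target axes [-0.59 -0.08  4.57] joints [-0.67  0.41  0.13  2.17 -0.12  0.59  1.12]
```

step_arm:
  moves:
    - {"rx":0,"ry":0,"rz":0,"dx":0,"dy":0,"dz":2,"gripper":-1}
    - {"rx":0,"ry":0,"rz":0,"dx":0,"dy":0,"dz":1.5,"gripper":-1}
    - {"rx":0,"ry":0,"rz":0,"dx":0,"dy":0,"dz":0,"gripper":-1}

```text
clock: 9.65
tcp_pos: [0.4206, 0.1956, 0.0773]
orientation: [-0.003, -3.11, -0.0]
contact_force: [0.1, -0.1, -2.4]
grip_width: 0.0614
gripper_force: 87.8
```

step_arm:
  moves:
    - {"rx":0,"ry":0,"rz":0,"dx":0,"dy":0,"dz":1,"gripper":-1}
    - {"rx":0,"ry":0,"rz":0,"dx":0,"dy":0,"dz":0,"gripper":-1}

```text
clock: 9.9
tcp_pos: [0.4206, 0.1956, 0.0763]
orientation: [-0.003, -3.11, -0.0]
contact_force: [-0.7, 0.1, -3.0]
grip_width: 0.0615
gripper_force: 87.8
```

step_arm:
  moves:
    - {"rx":0,"ry":0,"rz":0,"dx":0,"dy":0,"dz":0.7,"gripper":-1}
    - {"rx":0,"ry":0,"rz":0,"dx":0,"dy":0,"dz":0,"gripper":-1}

```text
clock: 10.15
tcp_pos: [0.4206, 0.1957, 0.0756]
orientation: [-0.003, -3.11, -0.0]
contact_force: [-1.1, 0.6, -2.0]
grip_width: 0.0614
gripper_force: 87.9
```

step_arm:
  moves:
    - {"rx":0,"ry":0,"rz":0,"dx":0,"dy":0,"dz":0.7,"gripper":-1}
    - {"rx":0,"ry":0,"rz":0,"dx":0,"dy":0,"dz":0,"gripper":-1}

```text
clock: 10.4
tcp_pos: [0.4206, 0.1957, 0.0749]
orientation: [-0.003, -3.11, -0.0]
contact_force: [-0.6, 0.4, -2.0]
grip_width: 0.0612
gripper_force: 87.9
```

step_arm:
  moves:
    - {"rx":0,"ry":0,"rz":0,"dx":0,"dy":0,"dz":0.7,"gripper":-1}
    - {"rx":0,"ry":0,"rz":0,"dx":0,"dy":0,"dz":0,"gripper":-1}

```text
clock: 10.65
tcp_pos: [0.4206, 0.1957, 0.0742]
orientation: [-0.003, -3.11, -0.0]
contact_force: [-0.2, -0.1, -0.5]
grip_width: 0.0613
gripper_force: 87.9
```

step_arm:
  moves:
    - {"rx":0,"ry":0,"rz":0,"dx":0,"dy":0,"dz":0.7,"gripper":-1}
    - {"rx":0,"ry":0,"rz":0,"dx":0,"dy":0,"dz":0,"gripper":-1}

```text
clock: 10.9
tcp_pos: [0.4205, 0.1957, 0.0735]
orientation: [-0.003, -3.11, -0.0]
contact_force: [0.3, 1.5, -2.0]
grip_width: 0.0617
gripper_force: 87.9
```

```bash
python3 go.py 421 195.4 76 -0.15 1.8
```

```text
pos [420.53 195.66  73.49] t 10.9 F [ 0.3   1.48 -2.  ] M [ 0.03 -0.1  -0.01] w 61.74 gf 87.9
shift tool [-0.39 -0.26 -2.52] turn [0.01 0.01 0.05] shift in target axes [-0.39 -0.26 -2.52] joints [-0.66  0.42  0.12  2.18 -0.12  0.57  1.13]
```

step_arm:
  moves:
    - {"rx":0,"ry":0,"rz":0,"dx":0,"dy":0,"dz":0.6,"gripper":-1}
    - {"rx":0,"ry":0,"rz":0,"dx":0,"dy":0,"dz":0,"gripper":-1}

```text
clock: 11.15
tcp_pos: [0.4205, 0.1957, 0.0729]
orientation: [-0.003, -3.11, -0.0]
contact_force: [0.1, -0.9, -0.9]
grip_width: 0.0613
gripper_force: 87.9
```

```bash
python3 go.py 421 195.4 76 -0.15 1.8
```

```text
pos [420.53 195.66  72.92] t 11.15 F [ 0.08 -0.9  -0.94] M [ 0.02 -0.11  0.03] w 61.31 gf 87.9
shift tool [-0.37 -0.26 -3.09] turn [0.01 0.01 0.05] shift in target axes [-0.37 -0.26 -3.09] joints [-0.66  0.43  0.12  2.18 -0.13  0.57  1.13]
```

step_arm:
  moves:
    - {"rx":0,"ry":0,"rz":0,"dx":0,"dy":0,"dz":0.6,"gripper":-1}
    - {"rx":0,"ry":0,"rz":0,"dx":0,"dy":0,"dz":0,"gripper":-1}

```text
clock: 11.4
tcp_pos: [0.4205, 0.1956, 0.0723]
orientation: [-0.003, -3.11, -0.0]
contact_force: [-0.5, -0.1, -1.4]
grip_width: 0.0615
gripper_force: 87.9
```

```bash
python3 go.py 421 195.4 76 -0.15 1.8
```

```text
pos [420.5  195.65  72.32] t 11.4 F [-0.52 -0.09 -1.35] M [ 0.03 -0.08  0.04] w 61.53 gf 87.9
shift tool [-0.39 -0.25 -3.7 ] turn [0.01 0.01 0.05] shift in target axes [-0.39 -0.25 -3.7 ] joints [-0.66  0.43  0.12  2.18 -0.13  0.57  1.13]
```

```bash
python3 - <<'E'
from ed import *
a=snap("side","s6.png");b=snap("top","t6.png")
edges("top",b,(575,150,66),(575,240,66),"top tongue",10)
edges("side",a,(575,150,66),(575,240,66),"side tongue",10)
edges("top",b,(515,150,68),(515,240,68),"top lip",8)
edges("side",a,(505,150,68),(505,240,68),"side lip",20)
edges("side",a,(350,150,73),(350,240,73),"side tail",15)
edges("top",b,(340,150,73),(340,240,73),"top tail",8)
o=proj("side",[[.57,.195,.066],[.57,.195,.069],[.57,.198,.066]]);print(o)
A=cv2.resize(a[135:205,195:325],None,fx=6,fy=6,interpolation=cv2.INTER_CUBIC);cv2.imwrite("pics/c6.png",np.clip(A*1.5,0,255).astype(np.uint8))
E
```

```text
top tongue blue [(157.0, -3.4), (164.5, 5.8), (224.5, -3.0)]
top tongue r-b [(160.5, -3.6), (224.5, 2.9)]
side tongue blue [(157.5, 2.6), (220.0, -1.3)]
side tongue r-b [(217.5, 1.6)]
top lip blue [(153.0, -2.4), (162.5, 6.3), (207.0, -3.6)]
top lip r-b [(153.0, -1.5), (159.5, -3.0)]
side lip blue [(154.0, 2.1), (217.0, -0.8)]
side lip r-b [(219.0, 2.0)]
side tail blue [(167.0, 0.9), (171.5, 0.9), (181.5, 0.6), (197.5, 0.4), (216.5, -1.0)]
side tail r-b [(215.5, 1.7)]
top tail blue [(156.5, -1.9)]
top tail r-b [(157.0, -2.5)]
[[279.71608747 161.70714531]
 [279.7100892  160.89036283]
 [279.59634165 161.00252211]]
```

View pics/c6.png

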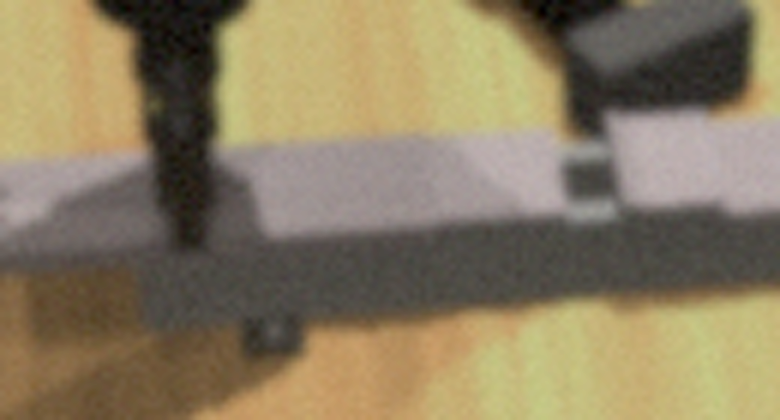

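The nose is at about side px (288,165), short of the lap and lined up with it, and the front of the plate is resting lightly on the seal. I back off slightly and slide in along the plate's own axis.

step_arm:
  moves:
    - {"rx":0,"ry":0,"rz":0,"dx":0,"dy":0,"dz":-1.9,"gripper":-1}
    - {"rx":0,"ry":0,"rz":0,"dx":-5,"dy":0,"dz":0,"gripper":-1}
    - {"rx":0,"ry":0,"rz":0,"dx":-6,"dy":0,"dz":0,"gripper":-1}
    - {"rx":0,"ry":0,"rz":0,"dx":-6,"dy":0,"dz":0,"gripper":-1}
    - {"rx":0,"ry":0,"rz":0,"dx":-6,"dy":0,"dz":0,"gripper":-1}
    - {"rx":0,"ry":0,"rz":0,"dx":-6,"dy":0,"dz":0,"gripper":-1}
    - {"rx":0,"ry":0,"rz":0,"dx":0,"dy":0,"dz":0,"gripper":-1}

```text
clock: 12.38
tcp_pos: [0.4503, 0.1956, 0.0733]
orientation: [-0.004, -3.111, -0.001]
contact_force: [0.3, 0.1, -1.6]
grip_width: 0.0611
gripper_force: 87.9
```

```bash
python3 go.py 450 195.4 73.2 -0.15 1.8;  python3 - <<'E'
from ed import *
a=snap("side","s7.png")
edges("side",a,(590,150,57),(590,240,57),"side tongue",8)
edges("side",a,(640,150,61),(640,240,61),"lap",12)
E
```

```text
pos [450.3  195.56  73.33] t 12.38 F [ 0.32  0.14 -1.57] M [ 0.01 -0.13 -0.  ] w 61.11 gf 87.9
shift tool [ 0.3  -0.16  0.14] turn [0.02 0.05 0.02] shift in target axes [ 0.3  -0.16  0.14] joints [-0.63  0.46  0.13  2.12 -0.13  0.6   1.16]
side tongue blue [(166.5, 2.3), (229.5, -1.5)]
side tongue r-b [(229.5, 1.7)]
lap blue [(161.5, 2.9), (229.5, -3.2)]
lap r-b [(155.0, 0.2), (166.5, 0.2), (180.5, -0.1), (185.0, 0.1), (217.0, -0.1), (226.5, -0.2)]
```

```bash
python3 - <<'E'
from ed import *
a=cv2.imread("pics/s7.png")
for x in(370,400,510,530,550,565,580,595):edges("side",a,(x,150,58),(x,245,58),f"y@{x}",9)
E
```

```text
y@370 blue [(154.0, 0.4), (170.5, 1.0), (194.5, 1.4), (207.5, -0.7), (220.5, 0.4), (236.5, -1.4)]
y@370 r-b [(154.0, -1.3), (236.5, 2.2)]
y@400 blue [(171.0, 0.9), (210.0, 1.5), (234.0, -1.2)]
y@400 r-b [(234.0, 2.0)]
y@510 blue [(165.5, 2.0), (230.5, -0.9)]
y@510 r-b [(230.5, 2.0)]
y@530 blue [(165.0, 2.2), (231.5, -0.7)]
y@530 r-b [(231.0, 1.8)]
y@550 blue [(163.0, 1.8), (233.0, -0.6)]
y@550 r-b [(230.5, 1.5)]
y@565 blue [(164.5, 2.1)]
y@565 r-b [(227.5, 1.5)]
y@580 blue [(166.0, 2.2), (228.5, -1.1)]
y@580 r-b [(226.5, 1.6)]
y@595 blue [(165.0, 2.3), (227.5, -2.1)]
y@595 r-b [(228.5, 1.5)]
```

step_arm:
  moves:
    - {"rx":0,"ry":0.7,"rz":0,"dx":0,"dy":0,"dz":-1.4,"gripper":-1}
    - {"rx":0,"ry":0,"rz":0,"dx":-4,"dy":0,"dz":0,"gripper":-1}
    - {"rx":0,"ry":0,"rz":0,"dx":-4,"dy":0,"dz":0,"gripper":-1}
    - {"rx":0,"ry":0,"rz":0,"dx":-4,"dy":0,"dz":0,"gripper":-1}
    - {"rx":0,"ry":0,"rz":0,"dx":-4,"dy":0,"dz":0,"gripper":-1}
    - {"rx":0,"ry":0,"rz":0,"dx":0,"dy":0,"dz":0,"gripper":-1}

```text
clock: 13.18
tcp_pos: [0.4661, 0.1956, 0.074]
orientation: [-0.003, -3.099, -0.0]
contact_force: [0.4, -0.1, -0.4]
grip_width: 0.0614
gripper_force: 88.0
```

```bash
python3 go.py 466 195.4 74 -0.15 2.5;  python3 - <<'E'
from ed import *
a=snap("side","s8.png")
edges("side",a,(600,150,57),(600,240,57),"side tongue",5)
edges("side",a,(640,150,61),(640,240,61),"lap",12)
for x in(390,410,530):edges("side",a,(x,150,58),(x,245,58),f"y@{x}",9)
for y in(172,217):edges("side",a,(580,y,61),(650,y,61),"lapedge x",5)
E
```

```text
pos [466.12 195.56  74.02] t 13.18 F [ 0.41 -0.13 -0.45] M [-0.02 -0.16  0.  ] w 61.39 gf 88.0
shift tool [ 0.12 -0.16  0.03] turn [0.01 0.04 0.04] shift in target axes [ 0.12 -0.16  0.03] joints [-0.61  0.48  0.13  2.08 -0.13  0.63  1.18]
side tongue blue [(165.0, 2.2), (228.5, -2.4)]
side tongue r-b [(229.5, 1.3)]
lap blue [(160.5, 2.8), (229.0, -3.3)]
lap r-b [(162.0, 0.2), (189.5, 0.1), (194.0, -0.1), (224.0, -0.2), (232.0, -0.3)]
y@390 blue [(172.0, 1.0), (196.5, 1.6), (237.0, -1.2)]
y@390 r-b [(156.0, -0.9), (238.0, 1.9)]
y@410 blue [(171.5, 0.9), (209.5, 1.4), (236.5, -1.3)]
y@410 r-b [(236.5, 1.8)]
y@530 blue [(164.5, 2.3), (232.0, -0.9)]
y@530 r-b [(232.0, 1.8)]
lapedge x blue [(614.5, -2.1), (621.5, 2.1), (630.5, 0.8)]
lapedge x r-b [(595.5, -0.4), (612.0, -0.3), (615.0, 0.3), (619.5, -0.3), (623.0, 0.2), (628.5, -0.2), (644.5, 0.2)]
lapedge x blue [(593.0, 0.8), (613.5, -0.8), (623.0, 1.3), (632.0, 0.5)]
lapedge x r-b [(588.5, 0.4), (596.0, -0.4), (602.0, -0.4), (628.5, 0.3), (645.5, 0.2)]
```

step_arm:
  moves:
    - {"rx":0,"ry":0,"rz":0,"dx":-4,"dy":0,"dz":0,"gripper":-1}
    - {"rx":0,"ry":0,"rz":0,"dx":-4,"dy":0,"dz":0,"gripper":-1}
    - {"rx":0,"ry":0,"rz":0,"dx":-4,"dy":0,"dz":0,"gripper":-1}
    - {"rx":0,"ry":0,"rz":0,"dx":-4,"dy":0,"dz":0,"gripper":-1}
    - {"rx":0,"ry":0,"rz":0,"dx":-3,"dy":0,"dz":0,"gripper":-1}
    - {"rx":0,"ry":0,"rz":0,"dx":0,"dy":0,"dz":0,"gripper":-1}

```text
clock: 13.98
tcp_pos: [0.4851, 0.1955, 0.0733]
orientation: [-0.003, -3.099, -0.001]
contact_force: [0.8, -0.5, -1.5]
grip_width: 0.0614
gripper_force: 88.0
```

```bash
python3 go.py 485 195.4 73.2 -0.15 2.5;  python3 - <<'E'
from ed import *
a=snap("side","s9.png")
edges("side",a,(640,150,61),(640,240,61),"lap",12)
for x in(400,420,530):edges("side",a,(x,150,58),(x,245,58),f"y@{x}",9)
E
```

```text
pos [485.1  195.51  73.25] t 13.97 F [ 0.82 -0.5  -1.52] M [-0.02 -0.28 -0.01] w 61.35 gf 88.0
shift tool [ 0.1  -0.11  0.05] turn [0.01 0.05 0.04] shift in target axes [ 0.1  -0.11  0.05] joints [-0.59  0.5   0.13  2.04 -0.13  0.65  1.2 ]
lap blue [(161.0, 2.7), (229.0, -3.3)]
lap r-b [(156.0, 0.3), (167.0, 0.1), (172.5, -0.2), (176.5, 0.2), (187.5, 0.1), (198.5, 0.1), (215.0, -0.1), (221.5, -0.1), (229.5, -0.2)]
y@400 blue [(154.0, 0.4), (174.0, 1.0), (184.5, 0.7), (195.0, 1.0), (208.5, -0.9), (217.5, 0.6), (238.0, -1.1)]
y@400 r-b [(237.5, 1.9)]
y@420 blue [(172.5, 1.0), (195.5, 1.1), (199.0, 1.2), (235.5, -1.0)]
y@420 r-b [(235.5, 1.8)]
y@530 blue [(164.5, 2.0), (232.5, -0.7)]
y@530 r-b [(231.5, 1.8)]
```

step_arm:
  moves:
    - {"rx":0,"ry":0,"rz":0,"dx":-1.5,"dy":0,"dz":0,"gripper":-1}
    - {"rx":0,"ry":0,"rz":0,"dx":-1.5,"dy":0,"dz":0,"gripper":-1}
    - {"rx":0,"ry":0,"rz":0,"dx":0,"dy":0,"dz":0,"gripper":-1}

```text
clock: 14.4
tcp_pos: [0.4876, 0.1955, 0.073]
orientation: [-0.003, -3.098, -0.0]
contact_force: [0.4, -0.3, -0.2]
grip_width: 0.0613
gripper_force: 88.0
```

step_arm:
  moves:
    - {"rx":0,"ry":0,"rz":0,"dx":-1,"dy":0,"dz":0,"gripper":-1}
    - {"rx":0,"ry":0,"rz":0,"dx":0,"dy":0,"dz":0,"gripper":-1}

```text
clock: 14.65
tcp_pos: [0.4886, 0.1955, 0.073]
orientation: [-0.003, -3.098, -0.0]
contact_force: [0.5, 0.1, -0.6]
grip_width: 0.0615
gripper_force: 88.0
```

step_arm:
  moves:
    - {"rx":0,"ry":0,"rz":0,"dx":-1,"dy":0,"dz":0,"gripper":-1}
    - {"rx":0,"ry":0,"rz":0,"dx":0,"dy":0,"dz":0,"gripper":-1}

```text
clock: 14.9
tcp_pos: [0.4896, 0.1955, 0.073]
orientation: [-0.003, -3.098, -0.0]
contact_force: [-0.6, -0.9, -0.5]
grip_width: 0.0613
gripper_force: 88.0
```

```bash
python3 go.py 490 195.4 73 -0.15 2.5
```

```text
pos [489.6  195.5   72.96] t 14.9 F [-0.63 -0.86 -0.5 ] M [-0.01  0.01  0.03] w 61.27 gf 88.0
shift tool [-0.39 -0.1  -0.06] turn [0.01 0.01 0.05] shift in target axes [-0.39 -0.1  -0.06] joints [-0.59  0.51  0.13  2.02 -0.13  0.66  1.2 ]
```

step_arm:
  moves:
    - {"rx":0,"ry":0,"rz":0,"dx":-0.8,"dy":0,"dz":0,"gripper":-1}
    - {"rx":0,"ry":0,"rz":0,"dx":0,"dy":0,"dz":0,"gripper":-1}

```text
clock: 15.15
tcp_pos: [0.4903, 0.1955, 0.0729]
orientation: [-0.003, -3.098, -0.0]
contact_force: [-0.6, 0.4, -1.3]
grip_width: 0.0611
gripper_force: 88.0
```

```bash
python3 go.py 490 195.4 73 -0.15 2.5
```

```text
pos [490.33 195.47  72.9 ] t 15.15 F [-0.58  0.36 -1.25] M [-0.01  0.03  0.02] w 61.08 gf 88.0
shift tool [ 0.33 -0.07 -0.08] turn [ 0.   -0.    0.05] shift in target axes [ 0.33 -0.07 -0.08] joints [-0.59  0.51  0.13  2.02 -0.13  0.66  1.2 ]
```

step_arm:
  moves:
    - {"rx":0,"ry":0,"rz":0,"dx":-0.8,"dy":0,"dz":0,"gripper":-1}
    - {"rx":0,"ry":0,"rz":0,"dx":0,"dy":0,"dz":0,"gripper":-1}

```text
clock: 15.4
tcp_pos: [0.4904, 0.1955, 0.0726]
orientation: [-0.002, -3.097, 0.0]
contact_force: [-2.9, -0.0, -0.0]
grip_width: 0.0611
gripper_force: 88.0
```

```bash
python3 go.py 490 195.4 73 -0.15 2.5; python3 - <<'E'
from ed import *
a=snap("side","s10.png")
edges("side",a,(640,150,61),(640,240,61),"lap",12)
for x in(410,430,530):edges("side",a,(x,150,58),(x,245,58),f"y@{x}",9)
edges("side",a,(360,200,62),(420,200,62),"tail x",20)
edges("top",r.grab_frame("top"),(360,170,62),(420,170,62),"top tail x",8)
E
```

```text
pos [490.36 195.48  72.64] t 15.4 F [-2.94 -0.02 -0.01] M [ 0.01  0.57 -0.03] w 61.11 gf 88.0
shift tool [ 0.38 -0.08 -0.34] turn [-0.02 -0.08  0.06] shift in target axes [ 0.38 -0.08 -0.34] joints [-0.59  0.51  0.13  2.02 -0.13  0.66  1.2 ]
lap blue [(162.5, 2.3), (228.5, -3.3)]
lap r-b [(159.0, 0.2), (167.0, 0.1), (207.5, 0.1), (221.0, -0.1), (229.0, -0.3)]
y@410 blue [(173.5, 1.0), (194.5, 1.5), (207.0, -0.8), (220.5, 0.5), (236.5, -1.3)]
y@410 r-b [(236.5, 2.0)]
y@430 blue [(173.5, 0.9), (198.0, 1.1), (202.5, 1.0), (235.0, -1.1)]
y@430 r-b [(234.5, 1.9)]
y@530 blue [(167.0, 1.5), (231.0, -0.6)]
y@530 r-b [(231.0, 1.9)]
tail x blue [(392.0, 2.3), (401.0, -1.1)]
tail x r-b [(392.5, -3.2)]
top tail x blue [(375.5, -0.9), (396.0, -0.8), (405.0, 1.1)]
top tail x r-b [(378.5, -0.6), (405.0, 0.5)]
```

The tongue is home: TCP x stalls at 490.4 against a predicted 490.4, Fx is −3 N, and the tail lines up with the duct end at x ≈ 392. Now I flatten and press.

step_arm:
  grip_force: 110
  moves:
    - {"rx":0,"ry":-0.5,"rz":0,"dx":0.2,"dy":0,"dz":1.5,"gripper":-1}
    - {"rx":0,"ry":-0.5,"rz":0,"dx":0.2,"dy":0,"dz":1.5,"gripper":-1}
    - {"rx":0,"ry":-0.5,"rz":0,"dx":0.2,"dy":0,"dz":1.5,"gripper":-1}
    - {"rx":0,"ry":-0.5,"rz":0,"dx":0.2,"dy":0,"dz":1.5,"gripper":-1}
    - {"rx":0,"ry":0,"rz":0,"dx":0,"dy":0,"dz":0,"gripper":-1}

```text
clock: 16.12
tcp_pos: [0.4898, 0.1954, 0.0674]
orientation: [-0.003, -3.133, -0.0]
contact_force: [-7.2, -0.9, 8.7]
grip_width: 0.0598
gripper_force: 119.5
```

```bash
python3 go.py 490.4 195.4 66 -0.15 0; python3 - <<'E'
from ed import *
a=snap("side","s11.png")
edges("side",a,(640,150,61),(640,240,61),"lap",12)
for x in(410,430,530):edges("side",a,(x,150,55),(x,245,55),f"y@{x}",9)
edges("side",a,(360,200,56),(420,200,56),"tail x",20)
E
```

```text
pos [489.83 195.45  67.38] t 16.12 F [-7.17 -0.87  8.74] M [-0.16  1.33 -0.03] w 59.84 gf 119.5
shift tool [-0.58 -0.04  1.37] turn [ 0.   -0.5   0.06] shift in target axes [-0.57 -0.04  1.38] joints [-0.6   0.5   0.14  2.05 -0.12  0.6   1.19]
lap blue [(161.0, 2.8), (230.0, -3.4)]
lap r-b [(157.5, 0.2), (163.5, 0.2), (173.0, 0.1), (187.0, 0.1), (192.0, -0.2), (219.0, -0.1), (228.0, -0.2), (237.0, -0.3)]
y@410 blue [(165.0, 0.8), (189.5, 1.7), (202.5, -0.6), (229.5, -1.2)]
y@410 r-b [(230.5, 1.9)]
y@430 blue [(162.5, 0.6), (176.0, 0.7), (202.5, 1.4), (230.0, -1.4)]
y@430 r-b [(229.5, 2.2)]
y@530 blue [(163.0, 2.4), (230.0, -0.8)]
y@530 r-b [(230.0, 1.9)]
tail x blue [(392.0, 1.9), (402.0, -0.8), (407.5, 0.6)]
tail x r-b [(393.0, -3.1)]
```

step_arm:
  moves:
    - {"rx":0,"ry":0,"rz":0,"dx":0.6,"dy":0,"dz":1,"gripper":-1}
    - {"rx":0,"ry":0,"rz":0,"dx":0,"dy":0,"dz":1,"gripper":-1}
    - {"rx":0,"ry":0,"rz":0,"dx":0,"dy":0,"dz":0,"gripper":-1}

```text
clock: 16.55
tcp_pos: [0.4898, 0.1955, 0.0665]
orientation: [-0.003, -3.134, -0.001]
contact_force: [-8.3, -2.2, 19.2]
grip_width: 0.0604
gripper_force: 121.2
```

```bash
python3 go.py 490.4 195.4 66 -0.15 0; python3 - <<'E'
from ed import *
a=snap("side","s12.png")
edges("side",a,(640,150,61),(640,240,61),"lap",12)
for x in(410,430,530):edges("side",a,(x,150,53),(x,245,53),f"y@{x}",9)
E
```

```text
pos [489.79 195.48  66.54] t 16.55 F [-8.3  -2.18 19.21] M [-0.51  1.89 -0.02] w 60.38 gf 121.2
shift tool [-0.61 -0.08  0.54] turn [ 0.03 -0.45  0.04] shift in target axes [-0.61 -0.08  0.54] joints [-0.6   0.5   0.13  2.05 -0.12  0.6   1.19]
lap blue [(160.0, 2.6), (229.5, -3.5)]
lap r-b [(163.5, 0.1), (178.5, -0.1), (184.0, 0.1), (201.5, -0.1), (205.5, 0.1), (217.5, -0.1), (228.5, -0.2)]
y@410 blue [(168.0, 0.7), (192.5, 1.5), (204.5, -0.7), (212.5, 0.6), (230.5, -1.1)]
y@410 r-b [(230.0, 1.9)]
y@430 blue [(168.0, 0.5), (176.0, 0.6), (203.5, 1.4), (230.5, -1.3)]
y@430 r-b [(231.5, 2.0)]
y@530 blue [(164.5, 2.0), (229.5, -0.8)]
y@530 r-b [(232.5, 1.9)]
```

step_arm:
  moves:
    - {"rx":0,"ry":-0.4,"rz":0,"dx":0.5,"dy":0,"dz":0.3,"gripper":-1}
    - {"rx":0,"ry":0,"rz":0,"dx":0,"dy":0,"dz":0.5,"gripper":-1}
    - {"rx":0,"ry":0,"rz":0,"dx":0,"dy":0,"dz":0,"gripper":-1}

```text
clock: 16.98
tcp_pos: [0.4897, 0.1955, 0.0665]
orientation: [-0.003, -3.141, -0.002]
contact_force: [-10.7, -3.0, 27.7]
grip_width: 0.0599
gripper_force: 122.4
```

```bash
python3 go.py 490.4 195.4 66 -0.15 0; python3 - <<'E'
from ed import *
a=snap("side","s13.png");b=snap("top","t13.png")
edges("side",a,(640,150,61),(640,240,61),"lap",12)
edges("side",a,(740,150,53),(740,240,53),"fixed cover",30)
for x in(405,425,520,540):edges("side",a,(x,150,53),(x,245,53),f"y@{x}",9)
edges("side",a,(360,200,53),(420,200,53),"tail x",20)
A=cv2.resize(a[140:205,205:375],None,fx=4.6,fy=4.6,interpolation=cv2.INTER_CUBIC)
B=cv2.resize(b[120:290,190:250],None,fx=3,fy=3,interpolation=cv2.INTER_CUBIC);B=cv2.rotate(B,cv2.ROTATE_90_CLOCKWISE)
o=np.zeros((len(A)+len(B),max(A.shape[1],B.shape[1]),3),np.uint8);o[:len(A),:A.shape[1]]=A;o[len(A):,:B.shape[1]]=B
cv2.imwrite("pics/c7.png",np.clip(o*1.5,0,255).astype(np.uint8))
E
```

```text
pos [489.71 195.49  66.5 ] t 16.98 F [-10.65  -2.96  27.73] M [-0.77  2.18  0.06] w 59.94 gf 122.4
shift tool [-0.69 -0.09  0.5 ] turn [ 0.06 -0.01  0.04] shift in target axes [-0.69 -0.09  0.5 ] joints [-0.61  0.5   0.14  2.06 -0.12  0.59  1.18]
lap blue [(162.0, 2.8), (230.0, -3.4)]
lap r-b [(157.0, 0.3), (170.0, 0.1), (184.5, 0.2), (194.5, -0.1), (211.0, -0.1), (215.0, -0.1), (224.5, -0.2)]
fixed cover blue [(161.5, 2.7), (230.0, -1.7)]
fixed cover r-b [(229.5, 1.8)]
y@405 blue [(166.5, 0.8), (190.5, 1.7), (205.0, -0.6), (214.0, 0.5), (230.0, -1.1)]
y@405 r-b [(230.0, 1.9)]
y@425 blue [(175.0, 0.5), (179.5, 0.5), (204.0, 1.7), (232.0, -1.4)]
y@425 r-b [(231.5, 2.0)]
y@520 blue [(165.5, 1.8), (204.0, 0.6), (232.5, -0.8)]
y@520 r-b [(231.0, 1.9)]
y@540 blue [(164.5, 2.1), (232.0, -0.9)]
y@540 r-b [(232.0, 1.8)]
tail x blue [(393.0, 1.9), (401.5, -0.8), (416.0, -0.7)]
tail x r-b [(393.0, -3.3)]
```

View pics/c7.png

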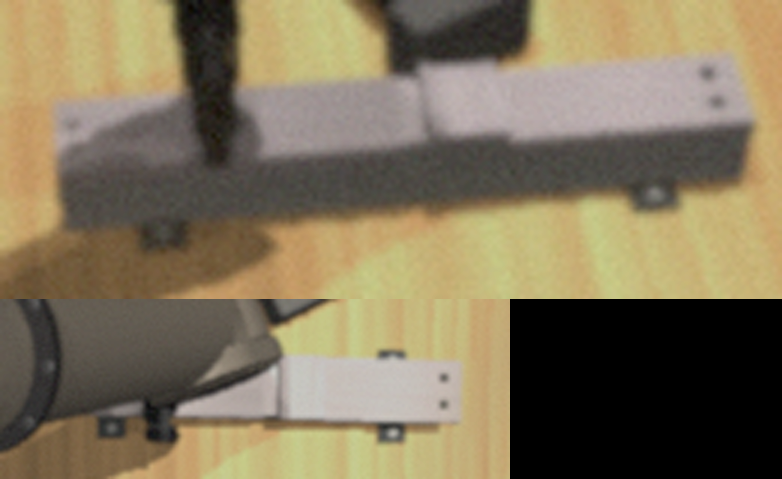

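The side view shows the plate flat on the rim, with its tail level with the duct end (side px 218,165) and the tongue under the lap (298,163). The lap has not moved. Extra push no longer lowers the plate (66.54 to 66.50 mm while the force rose from 19 to 28 N), so it's hard on the rim and I'm handing in.

```bash
python3 -c "
from bench import r
print(r.hand_in())"
```

```text
the job is handed in; nothing more can be done
None
```

I handed the job in at about 17 s with the arm still pressing the cover onto the rim at about 28 N; its tongue is home against the step, the raised lap did not move in the camera views, and the other things on the bench were not touched.

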